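# Open the tin press and feed it a tea tin

### The job

Push the tin press's counterweighted arm up by its black handle, past its balance point, so that it stays raised on its own; then push the green-lidded tin along the press's plate into the lane, until it is fully home against the red stop. Only push with the fingers: do not pick up or tip the tin, and leave everything else on the counter where it is.

Things in the scene. Friction and masses are not known exactly. Their poses are not given: they have to be found in the camera images.
- press: Fixed hand press for tea tins; place and yaw vary. Origin on the counter (z = 0) under the seat, z up; x points along the lane, away from the robot. In its frame: steel plate 6 mm thick over x -230..60, y -85..85 mm; tins are pushed in along +x. The arm's bearing, two grey cheeks up to z = 96 mm, stands on the left at y 115..165 mm, |x| < 45 mm. A raised arm, foot and weight keep to y > 115 mm.
- press_seat (a point): Point on the plate's top (6 mm above the counter) where the centre of the tin's underside stands when fully home, against the red stop (face 36 mm beyond it at +x, 26 mm high); axes as the press.
- lane_mouth (a point): Middle of the lane's mouth, on the plate's top, 60 mm from the seat at the press's -x; axes as the press. From here to the stop the lane is 78 mm wide, between rails 10 mm high and 6 mm thick along x at y = +-42 mm. Outside it the rails flare to y = +-78 mm at 65 mm further -x.
- press_arm (a joint): Angle of the red arm, rad: 0 = down, level across the lane, handle at the right (press's -y), its foot (64 mm wide, underside 20 mm over the counter) blocking the seat; grows as the handle goes up and over to the left (+y); 1.85 = stop. Balances near 1.0: below, it falls shut; beyond, it swings on by itself in about 2 s (damper 0.15 N m s/rad). About 2 N at the handle lifts it.
- press_hinge (a point): Centre of the arm's hinge, 140 mm towards +y from the press's origin and 80 mm above the counter; the hinge line is the press's x axis. The axes of this point turn with the arm.
- press_handle (a point): Centre of the arm's handle: black round crossbar, 16 mm thick, 120 mm long along the press's x. Arm down: at y = -80, z = 110 mm in the press's frame, 220 mm right of the hinge and 30 mm above it. Turns with the arm. The space under and to the right of it is free for a finger.
- tin_mid (a point): Centre, half-way up, of the loose tin with the green lid: a closed aluminium tin 72 mm in diameter, 32 mm high, about 120 g. It starts standing on the press's plate before the lane's mouth, 100 to 140 mm from the seat towards the press's -x and up to 25 mm to either side.
- spare_tin_mid (a point): Bystander: centre of an identical loose tin with a yellow lid, on the black rubber mat at the left.
- bowl: Bystander: loose steel bowl, 110 mm across, 45 mm high, on the rubber mat; origin under its centre.
- scoop: Bystander: loose steel scoop, 160 mm long, lying on the rubber mat; origin under its middle.
- scale_bowl: Bystander: loose steel bowl, 110 mm across, 45 mm high, standing on the black scale at the right (28 mm above the counter); origin under its centre.
- dish: Bystander: loose pink ceramic dish, 100 x 130 x 30 mm, on the counter at the back right; origin under its centre.
- tumbler: Bystander: loose empty glass, 76 mm across, 90 mm high, at the back left; origin under its centre.
- figure: Bystander: loose round red figure, 84 mm across, 88 mm high, at the right, near the robot; origin under its centre.
There are look-alikes about, which are no part of the job. What is shaped like the part that bears tin_mid but blue is not meant.

How it is judged:
By the outcome, as a careful person would: the job done as asked, in the order asked, and still so for the second after the job is handed in, with the robot touching nothing.
It also fails if it takes over 56 s, if anything falls off the work surface, if the arm or the gripper's body presses on something with over 40 N, if the wrist force passes 120 N, or if a joint passes its speed limit or range.

### The arm

A 7-joint arm with a two-finger parallel gripper is mounted at the origin on the work surface. World frame = base frame: x ahead of the robot, y to its left, z up, the work surface at z = 0. Lengths are in m, angles in rad, forces in N, time in s.
With the tool pointing down it reaches from about 0.425 to 0.925 m from the base axis. Payload 6.8 kg.
Tool frame: the origin (TCP) lies midway between the tips of the shut fingers; the grasp point (between the pads) lies 19 mm behind it; z points along the fingers, y is the line along which they close (so a half turn about z gives the same grasp; the last joint's range is limited). The gripper opens to 85 mm and grips with 20 to 120 N. Pads are 22 mm wide; open, the fingers measure 114 mm over their backs; the gripper's body (76 mm by 85 mm) begins 54 mm behind the grasp point. The pads swing forward as they close: fully open they stand 13 mm farther back than shut.
Start: joints at [1.214, 0.477, 0.022, 1.555, -0.011, 1.109, -0.083], TCP at [0.166, -0.654, 0.231] pointing down, gripper open.
Joint ranges: [-2.96, 2.96], [-0.34, 2.1], [-1.41, 1.46], [0.24, 2.44], [-1.37, 4.51], [0.17, 1.92], [-2.96, 2.96]. Speed limits (rad/s): [2.39, 2.39, 3.14, 3.14, 3.14, 3.14, 3.14].

### API

Orientations are given as a rotation vector (axis times angle).
In Python, from bench import r gives the robot as it stands. The module is installed in compiled form; this text tells all that it offers.
- The arm moves only by the tool apply_moves, never from a script. Its argument "rows" is a list of rows, each a list of 6 numbers: the shift along the tool's x, y, z scaled (see below), then the turn, a rotation vector about the tool's x, y, z scaled (see below). A call has 1 to 5 rows; each row is the pose to reach, as a shift and turn from the pose commanded when the call began, along the tool's axes at that moment; what a row does not reach only later rows make up. The controller multiplies each number of a shift by 0.25 m and each number of a turn by 90 degrees. A row lasts 1/8 s, in which the tool goes at most 62.5 mm and 10.7 degrees, less where a joint would pass 70% of its speed; a pose out of reach is approached as far as the arm can. A call with a number of a shift or a turn outside -1 to 1 is refused whole. A call with a gripper value outside its range is refused whole. "claw" is the opening, from 0 (shut) to 1 (fully open), set as the call begins (left out, the last holds). The fingers move at their own pace and stop on an object; "newtons" is the grip in N (left out, the last holds). Time passes only in rows, so rows that repeat a pose let the fingers close. It gives the time, the measured TCP pose, the force, the opening and the grip force at its end, in the units of the state.
- r.get_obs(): the state, without advancing time (a new reading comes with each control period).
- r.grab_frame(name): name is "side" or "top" or "wrist"; returns a dict with "pixels" (400x640x3 uint8, red, green, blue), "intrinsics" (3x3 intrinsics, pixels), "eye" and "attitude" of the camera in the world. Camera axes: x right, y up, looking along -z (the intrinsics and any distortion apply to the point x, -y, -z); pixel columns grow to the right and rows downward; lengths in m; the calibration is good to about 2 mm. A picture is of the moment at which its call begins. There is no depth.
- r.hand_in(): hands the job in; it is judged then, once.
Trained networks look in a picture, given as the dict that the camera call returned (one of the last four; its "shot" number tells which), for a name from the list of things; names that differ only in an ending like _2 or _b are one class to them, and where a whole thing is asked for, a point or a joint stands for the part that bears it (a point fixed in the world has none). Each returns a list of dicts, best first, with "conf" (0 to 1); they miss things now and then, are a little off and sometimes report something else, mostly with a low value. They report only what shows in the picture. A call takes as long as a camera call. They do not tell look-alikes from the thing itself.
- r.search_frame(picture, thing): "rect" ([left, top, width, height] in pixels, round what is visible of it).
- r.outline_of(picture, thing): "pixels" (400x640 bool, what is visible of it) and "rect" ([left, top, width, height] in pixels, round what is visible of it).
- r.landmark_of(picture, thing): "point" ([column, row] in pixels: a listed point, or the origin of a listed thing).
The state is a dict: "clock": time; "joints": joint angles; "qvel": joint speeds; "tau": joint torques, N m; "tcp_pos": TCP position; "orientation": TCP orientation; "contact_force": force on the tool from outside, world axes, zero at the start; "moment": the same for the moment, N m; "grip_width": finger opening in m; "gripper_force": force on a finger pad.
Only numpy, scipy, OpenCV 4.12 (cv2) and the standard library are available. Lean on these libraries where they do the work, as an engineer would, in place of code of your own. Each camera call takes 0.05 s, during which the arm holds its last target. There are 200 camera calls.

## Working session

There is one attempt and no reset: what is moved stays moved. The work goes in short steps, Python scripts to look and compute and a tool call to move; the robot and the scene stay as the last step left them, time stands still between calls to the robot, and variables do not carry over. Pictures are saved under pics/ and viewed, at most 12 in all, crops included, and the job is handed in when it is done.

Besides the shell and the picture viewer there is one more tool, called after "Request:" as name(argument=value, ...), one argument or row to a line, values as JSON. apply_moves: Moves the arm, as the interface text tells. Its arguments: {"type":"object","properties":{"rows":{"type":"array","items":{"type":"array","items":{"type":"number"}}},"claw":{"type":"number"},"newtons":{"type":"number"}},"required":["rows"]}

```bash
mkdir -p pics; cat > h.py <<'E'
import numpy as np, cv2
from scipy.spatial.transform import Rotation as R
from bench import r
def att(f):
    a=np.array(f["attitude"],float)
    return a if a.shape==(3,3) else R.from_rotvec(a).as_matrix() if a.size==3 else R.from_quat(a).as_matrix()
def ray(f,p):
    d=np.linalg.inv(np.array(f["intrinsics"]))@[p[0],p[1],1]
    d=att(f)@(d*[1,-1,-1]); return np.array(f["eye"]),d/np.linalg.norm(d)
def onz(f,p,z):
    e,d=ray(f,p); return e+d*(z-e[2])/d[2]
def tri(L):
    A=np.zeros((3,3));b=np.zeros(3)
    for f,p in L:
        e,d=ray(f,p);M=np.eye(3)-np.outer(d,d);A+=M;b+=M@e
    x=np.linalg.solve(A,b); return x,[np.linalg.norm((np.eye(3)-np.outer(ray(f,p)[1],ray(f,p)[1]))@(x-f["eye"])) for f,p in L]
def proj(f,X):
    c=att(f).T@(np.array(X)-f["eye"]); q=np.array(f["intrinsics"])@(c*[1,-1,-1]); return q[:2]/q[2]
def save(f,n): cv2.imwrite("pics/"+n,cv2.cvtColor(f["pixels"],cv2.COLOR_RGB2BGR))
def tolocal(d): # world shift->scaled tool
    o=r.get_obs(); return R.from_rotvec(o["orientation"]).inv().apply(d)/0.25
E
python3 - <<'E'
from h import *
np.set_printoptions(precision=4,suppress=True)
o=r.get_obs();print(o["clock"],o["tcp_pos"],o["orientation"],R.from_rotvec(o["orientation"]).as_matrix(),o["grip_width"])
F={}
for n in("side","top"):
    f=r.grab_frame(n);F[n]=f;save(f,n+"0.png");print(n,f["shot"],f["eye"],f["attitude"],[k for k in f],f["intrinsics"])
P={}
for t in("press_seat","lane_mouth","press_hinge","press_handle","tin_mid","press","spare_tin_mid"):
    for n in F:
        l=r.landmark_of(F[n],t); print(t,n,[(np.round(x["point"],1),round(x["conf"],2)) for x in l[:3]])
        if l:P[t,n]=l[0]["point"]
    if (t,"side") in P and (t,"top") in P: print(t,tri([(F[n],P[t,n]) for n in F]))
E
```

```text
0.0 [ 0.1661 -0.6536  0.2303] [-3.1155 -0.3896  0.0005] [[ 0.9692  0.2462 -0.0006]
 [ 0.2462 -0.9692  0.0018]
 [-0.0001 -0.0019 -1.    ]] 0.0853827582283856
side 1 [0.3343 1.1194 1.4143] [ 0.0933 -0.9853 -2.7674] ['pixels', 'intrinsics', 'eye', 'attitude', 'shot'] [[520.5828   0.     320.848 ]
 [  0.     520.5828 208.3127]
 [  0.       0.       1.    ]]
top 2 [0.4494 0.0325 1.3315] [ 0.0522 -0.0639 -1.5878] ['pixels', 'intrinsics', 'eye', 'attitude', 'shot'] [[386.5586   0.     321.707 ]
 [  0.     386.5586 193.1009]
 [  0.       0.       1.    ]]
press_seat side [(array([292. , 199.7]), 0.56)]
press_seat top [(array([333.6, 153.9]), 0.7), (array([341.2, 173.8]), 0.33)]
press_seat (array([ 0.678 , -0.0224,  0.0032]), [np.float64(0.005190255937817614), np.float64(0.005190255937817641)])
lane_mouth side [(array([308. , 196.4]), 0.93), (array([281.6, 211.7]), 0.54)]
lane_mouth top [(array([339. , 170.6]), 0.91)]
lane_mouth (array([ 0.6206, -0.039 ,  0.0158]), [np.float64(0.0022638503137643023), np.float64(0.002263850313764184)])
press_hinge side [(array([280.9, 212.5]), 0.9), (array([32
[... 509 characters left out ...]
7)]
tin_mid top [(array([289.2, 203.3]), 0.76), (array([337.1, 186.2]), 0.71), (array([387.8, 191.1]), 0.6)]
tin_mid (array([0.4924, 0.1068, 0.3543]), [np.float64(0.00477428182811878), np.float64(0.004774281828118899)])
press side [(array([289.1, 200.1]), 0.87)]
press top [(array([336.4, 155.3]), 0.67), (array([224.4, 149.4]), 0.36)]
press (array([ 0.6839, -0.0322, -0.0145]), [np.float64(0.002649974452856354), np.float64(0.0026499744528562345)])
spare_tin_mid side [(array([331.5, 353.1]), 0.77), (array([338.1, 322.2]), 0.44)]
spare_tin_mid top [(array([175.8, 233.7]), 0.84)]
spare_tin_mid (array([0.4199, 0.5154, 0.0212]), [np.float64(0.002046804716329411), np.float64(0.0020468047163295536)])
```

View pics/side0.png

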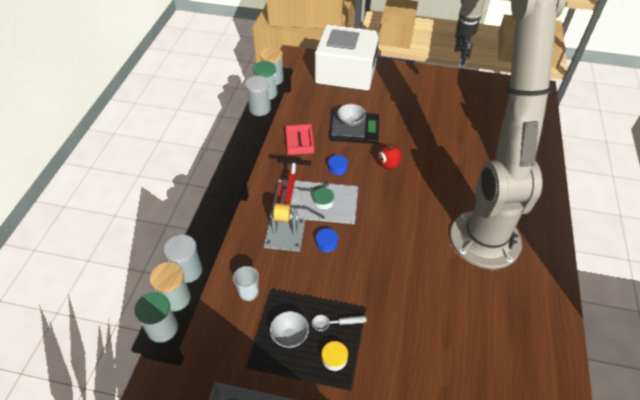

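View pics/top0.png

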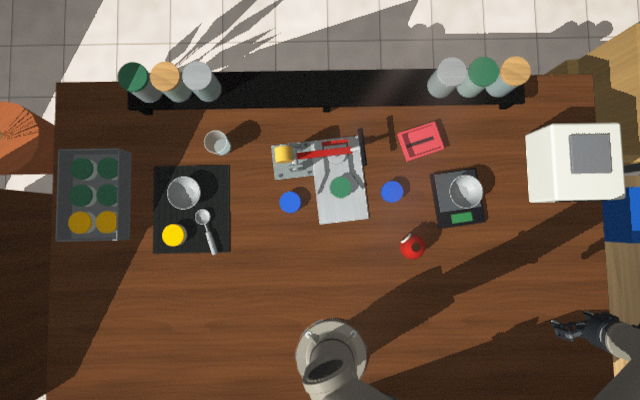

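Side view: the green tin is at (324,198) on the plate and blue look-alikes are at (338,165) and (327,240). Top view: the tin is at (341,187), the handle at (363,145) and the blues at (290,202) and (392,191). The press is yawed by about +5°. Next I fit its pose.

```bash
cat > fit.py <<'E'
from h import *
from scipy.optimize import least_squares
np.set_printoptions(precision=4,suppress=True)
PT=dict(press_seat=(0,0,.006),lane_mouth=(-.06,0,.006),press_hinge=(0,.14,.08),press_handle=(0,-.08,.11),press=(0,0,0))
def W(p,q): return np.r_[p[:2],0]+R.from_euler("z",p[2]).apply(q)
def fit(obs,g=(0.678,-.03,.09)):
    fun=lambda p:np.concatenate([proj(f,W(p,PT[t]))-q for f,t,q in obs])
    s=least_squares(fun,g,loss="soft_l1",f_scale=2); 
    for (f,t,q),e in zip(obs,fun(s.x).reshape(-1,2)): print(t,f["shot"],e)
    return s.x
def near(f,t,guess,tol=15):
    l=[x for x in r.landmark_of(f,t) if np.linalg.norm(np.array(x["point"])-guess)<tol]
    return l[0]["point"] if l else None
E
python3 - <<'E'
from fit import *
obs=[];T=[]
for n in("side","top"):
    f=r.grab_frame(n)
    for t in PT:
        q=near(f,t,proj(f,W((.678,-.03,.09),PT[t])))
        if q is not None: obs.append((f,t,np.array(q)))
    q=near(f,"tin_mid",(324,198) if n=="side" else (341,187),8)
    if q is not None:T.append((f,q))
p=fit(obs);print("press",p)
t=tri(T);print("tin",t,"in press",R.from_euler("z",-p[2]).apply(t[0]-np.r_[p[:2],0]))
print([onz(f,q,.022) for f,q in T])
for t in PT: print(t,W(p,PT[t]))
for n in("figure","scale_bowl","dish"):
    l=r.landmark_of(f,n); print(n,[(onz(f,x["point"],0),x["conf"]) for x in l[:2]])
E
```

```text
press_seat 3 [-4.0424 -2.1776]
lane_mouth 3 [-3.4749 -0.8864]
press_hinge 3 [0.1526 3.491 ]
press_handle 3 [0.934  1.3619]
press 3 [ 2.8199 -0.2852]
press_seat 4 [0.6513 3.8094]
lane_mouth 4 [0.2347 1.6164]
press_hinge 4 [-1.6832 -0.551 ]
press_handle 4 [ 1.2519 -1.5829]
press 4 [-0.1202 -0.3936]
press [ 0.6791 -0.0272  0.088 ]
tin (array([ 0.5608, -0.0298,  0.0262]), [np.float64(0.005868141107081707), np.float64(0.005868141107081794)]) in press [-0.1181  0.0078  0.0262]
[array([ 0.5555, -0.0334,  0.022 ]), array([ 0.567 , -0.0295,  0.022 ])]
press_seat [ 0.6791 -0.0272  0.006 ]
lane_mouth [ 0.6193 -0.0325  0.006 ]
press_hinge [0.6668 0.1123 0.08  ]
press_handle [ 0.6861 -0.1069  0.11  ]
press [ 0.6791 -0.0272  0.    ]
figure []
scale_bowl [(array([ 0.5429, -0.4679,  0.    ]), 0.88)]
dish [(array([ 0.7169, -0.3192, -0.    ]), 0.76)]
```

Request:
apply_moves(
  rows=[
    [1, -0.52, 0, 0, 0, 0],
    [1, -0.52, 0, 0, 0, 0],
    [1, -0.52, 0, 0, 0, 0],
    [1, -0.52, 0, 0, 0, 0],
    [1, -0.52, 0, 0, 0, 0],
  ],
  claw=0,
)

```text
clock: 2.28
tcp_pos: [0.38, -0.4633, 0.2316]
orientation: [-3.116, -0.398, -0.002]
contact_force: [0.5, -0.9, 0.4]
grip_width: 0.0
gripper_force: 0.0
```

Request:
apply_moves(
  rows=[
    [1, -0.52, 0, 0.5, 0, 0.1],
    [1, -0.52, 0, 0.5, 0, 0.1],
    [1, -0.52, 0, 0.5, 0, 0.1],
    [1, -0.52, 0, 0.5, 0, 0.1],
    [1, -0.52, 0, 0.5, 0, 0.1],
  ],
)

```text
clock: 2.9
tcp_pos: [0.5882, -0.2776, 0.2286]
orientation: [-2.352, -0.097, 0.125]
contact_force: [1.3, -0.3, 0.4]
grip_width: -0.0001
gripper_force: 0.0
```

```bash
python3 - <<'E'
from fit import *
o=r.get_obs();print(o["clock"],o["tcp_pos"],o["joints"],o["grip_width"],o["contact_force"]);print(R.from_rotvec(o["orientation"]).as_matrix())
f=r.grab_frame("wrist");save(f,"w1.png");print(f["eye"],att(f))
p=(.6791,-.0272,.088)
for t in PT: print(t,proj(f,W(p,PT[t])),[(x["point"],x["conf"]) for x in r.landmark_of(f,t)[:2]])
E
```

```text
2.9 [ 0.5882 -0.2776  0.2286] [ 0.7099  0.7903 -0.1934  1.244  -0.4393  1.6656 -0.8705] -0.00010674957107312973 [ 1.3315 -0.2614  0.3945]
[[ 0.9923  0.0327 -0.1194]
 [ 0.1076 -0.7051  0.7009]
 [-0.0612 -0.7084 -0.7032]]
[ 0.6775 -0.3704  0.3249] [[ 0.0334  0.9167  0.3981]
 [-0.7049  0.304  -0.6408]
 [-0.7085 -0.2592  0.6564]]
press_seat [305.2384  68.1458] [([305.8, 73.7], 0.64), ([310.7, 70.7], 0.39)]
lane_mouth [306.8589 110.8416] [([308.8, 112.3], 0.73)]
press_hinge [212.8318  73.1938] [([211.5, 77.5], 0.89)]
press_handle [284.3598  59.5679] [([285.4, 58.5], 0.93), ([308.9, 112.0], 0.6)]
press [308.22    68.2654] [([309.8, 70.5], 0.59)]
```

View pics/w1.png

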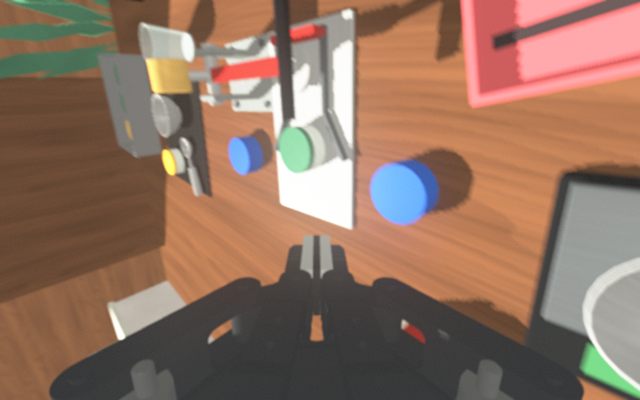

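The wrist view agrees with the fit to within about 5 px. The crossbar runs vertically at column 285 and the arm meets it at about row 65. I'll go under the bar on its near half.

Request:
apply_moves(
  rows=[
    [0.31, 0.04, 0.29, 0, 0, 0],
    [0.31, 0.04, 0.29, 0, 0, 0],
    [0.375, 0.042, 0.6, 0, 0, 0],
    [0.375, 0.042, 0.8, 0, 0, 0],
    [0.375, 0.042, 0.8, 0, 0, 0],
  ],
)

```text
clock: 3.82
tcp_pos: [0.654, -0.1329, 0.0748]
orientation: [-2.354, -0.101, 0.13]
contact_force: [0.3, -0.1, -0.2]
grip_width: 0.0002
gripper_force: 0.0
```

```bash
cat > st.py <<'E'
from fit import *
import sys
o=r.get_obs();print(o["clock"],o["tcp_pos"],o["contact_force"]);M=R.from_rotvec(o["orientation"]).as_matrix();print(M)
p=(.6791,-.0272,.088)
print("tcp in press",R.from_euler("z",-p[2]).apply(o["tcp_pos"]-np.r_[p[:2],0]))
f=r.grab_frame("side");g=r.grab_frame("top")
L=[(k,q) for k in (f,g) for q in [near(k,"press_handle",proj(k,W(p,PT["press_handle"])),90)] if q is not None]
print(len(L)); 
if len(L)==2:
    h=tri(L);q=R.from_euler("z",-p[2]).apply(h[0]-np.r_[p[:2],0]);print("handle",h,"press",q,"angle",np.arctan2(q[2]-.08,.14-q[1])-np.arctan2(30,220))
if len(sys.argv)>1: 
    k=np.hstack([cv2.resize(x["pixels"][80:280,220:440],(390,355),interpolation=2) for x in (f,g)]);save({"pixels":k},sys.argv[1])
E
python3 st.py c1.png
```

```text
3.825 [ 0.654  -0.1329  0.0748] [ 0.284  -0.1111 -0.1615]
[[ 0.9917  0.0343 -0.1238]
 [ 0.1117 -0.7064  0.6989]
 [-0.0635 -0.7069 -0.7044]]
tcp in press [-0.0343 -0.1031  0.0748]
2
handle (array([ 0.6828, -0.1157,  0.1086]), [np.float64(0.0025381672808996647), np.float64(0.002538167280899585)]) press [-0.0041 -0.0885  0.1086] angle -0.01119884413141703
```

View pics/c1.png

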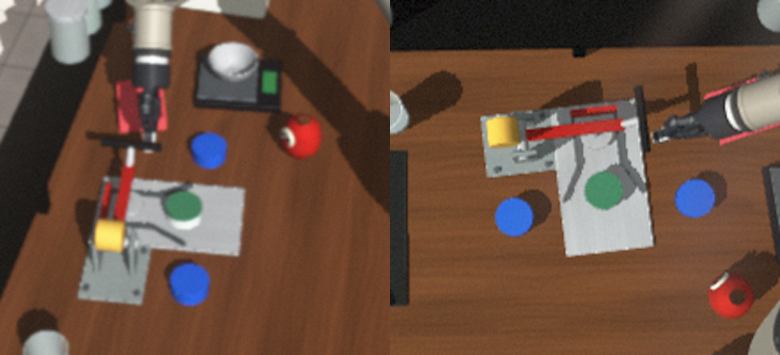

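Request:
apply_moves(
  rows=[
    [0, 0, 0.06, 0, 0, 0],
    [0, -0.06, 0.06, 0, 0, 0],
    [0, -0.136, 0.012, 0, 0, 0],
    [0, -0.213, -0.03, 0, 0, 0],
    [0, -0.295, -0.067, 0, 0, 0],
  ],
)

```text
clock: 4.65
tcp_pos: [0.6566, -0.0968, 0.1429]
orientation: [-2.36, -0.098, 0.119]
contact_force: [-1.3, -2.6, -0.2]
grip_width: 0.0001
gripper_force: 1.0
```

```bash
python3 st.py c2.png
```

```text
4.65 [ 0.6566 -0.0968  0.1429] [-1.2857 -2.6347 -0.2327]
[[ 0.9927  0.0355 -0.1153]
 [ 0.1063 -0.7102  0.6959]
 [-0.0572 -0.7031 -0.7088]]
tcp in press [-0.0285 -0.0674  0.1429]
2
handle (array([ 0.6869, -0.0933,  0.1676]), [np.float64(0.001484631030549154), np.float64(0.0014846310305492284)]) press [ 0.002  -0.0665  0.1676] angle 0.2658568948333776
```

View pics/c2.png

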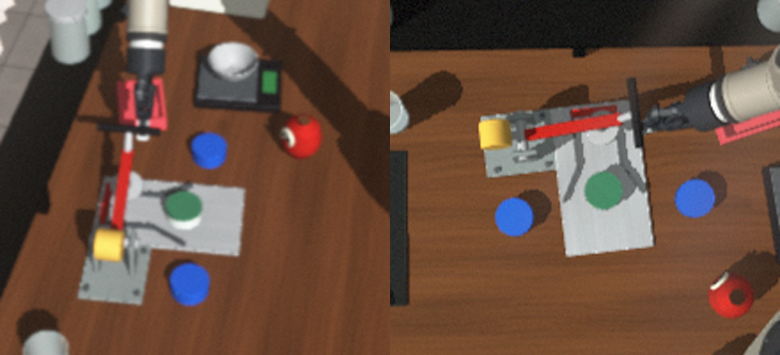

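Request:
apply_moves(
  rows=[
    [0, -0.109, -0.015, 0, 0, 0],
    [0, -0.195, -0.033, 0, 0, 0],
    [0, -0.285, -0.042, 0, 0, 0],
    [0, -0.373, -0.042, 0, 0, 0],
    [0, -0.461, -0.033, 0, 0, 0],
  ],
)

```text
clock: 5.48
tcp_pos: [0.6532, -0.0191, 0.2288]
orientation: [-2.358, -0.099, 0.121]
contact_force: [-0.2, -0.9, -0.8]
grip_width: 0.0005
gripper_force: 0.4
```

```bash
python3 st.py
```

```text
5.475 [ 0.6532 -0.0191  0.2288] [-0.1943 -0.8902 -0.763 ]
[[ 0.9925  0.0355 -0.1166]
 [ 0.1072 -0.7091  0.6969]
 [-0.058  -0.7042 -0.7076]]
tcp in press [-0.0251  0.0103  0.2288]
2
handle (array([ 0.6744, -0.0184,  0.2743]), [np.float64(0.004304901131996551), np.float64(0.004304901131996411)]) press [-0.0039  0.0091  0.2743] angle 0.8424583273668189
```

Request:
apply_moves(
  rows=[
    [0, -0.088, 0.018, 0, 0, 0],
    [0, -0.172, 0.044, 0, 0, 0],
    [0, -0.254, 0.078, 0, 0, 0],
    [0, -0.331, 0.122, 0, 0, 0],
    [0, -0.369, 0.146, 0, 0, 0],
  ],
)

```text
clock: 6.3
tcp_pos: [0.6453, 0.0731, 0.2677]
orientation: [-2.357, -0.102, 0.121]
contact_force: [-0.6, 2.4, -0.4]
grip_width: 0.0002
gripper_force: 0.8
```

```bash
python3 st.py
```

```text
6.3 [0.6453 0.0731 0.2677] [-0.5615  2.428  -0.4111]
[[ 0.9923  0.0373 -0.1179]
 [ 0.1095 -0.7085  0.6971]
 [-0.0575 -0.7047 -0.7072]]
tcp in press [-0.0248  0.1029  0.2677]
2
handle (array([0.6619, 0.0844, 0.3101]), [np.float64(0.0003080408903355786), np.float64(0.000308040890335684)]) press [-0.0073  0.1127  0.3101] angle 1.3171311847540146
```

Request:
apply_moves(
  rows=[
    [0, 0.1, -0.1, 0, 0, 0],
    [0, 0.25, -0.25, 0, 0, 0],
    [0, 0.42, -0.42, 0, 0, 0],
    [0, 0.42, -0.42, 0, 0, 0],
    [0, 0.42, -0.42, 0, 0, 0],
  ],
)

```text
clock: 7.12
tcp_pos: [0.6616, -0.0782, 0.2665]
orientation: [-2.358, -0.095, 0.121]
contact_force: [0.1, 0.3, -0.1]
grip_width: -0.0005
gripper_force: 0.0
```

```bash
python3 st.py
```

```text
7.125 [ 0.6616 -0.0782  0.2665] [ 0.1443  0.3236 -0.0797]
[[ 0.9927  0.033  -0.1161]
 [ 0.1051 -0.7091  0.6972]
 [-0.0593 -0.7043 -0.7074]]
tcp in press [-0.022  -0.0493  0.2665]
1
```

```bash
cat > go.py <<'E'
from fit import *
import sys
# target: press x,y, z (m) ; tool down, tool x along press x
p=eval(open("press.txt").read()); a=list(map(float,sys.argv[1:4]))
o=r.get_obs();M=R.from_rotvec(o["orientation"])
T=R.from_euler("z",p[2])*R.from_euler("x",np.pi)
d=W(p,a)-o["tcp_pos"]; print(o["clock"],o["contact_force"],"press",R.from_euler("z",-p[2]).apply(o["tcp_pos"]-np.r_[p[:2],0]))
print("shift",M.inv().apply(d)/.25,"turn",(M.inv()*T).as_rotvec()/(np.pi/2),"target",W(p,a))
E
echo "(.6791,-.0272,.088)">press.txt; python3 go.py -.215 .005 .2
```

```text
7.325 [ 0.8599  0.0213 -0.666 ] press [-0.0218 -0.0468  0.2674]
shift [-0.7512  0.0629  0.3803] turn [-0.4982  0.0405 -0.0017] target [ 0.4645 -0.0411  0.2   ]
```

Request:
apply_moves(
  rows=[
    [-0.75, 0.06, 0.38, -0.5, 0.04, 0],
    [-0.75, 0.06, 0.38, -0.5, 0.04, 0],
    [-0.75, 0.06, 0.38, -0.5, 0.04, 0],
    [-0.75, 0.06, 0.38, -0.5, 0.04, 0],
    [-0.75, 0.06, 0.38, -0.5, 0.04, 0],
  ],
  claw=0.42,
)

```text
clock: 7.95
tcp_pos: [0.4625, -0.0381, 0.2008]
orientation: [3.132, 0.144, -0.001]
contact_force: [-0.1, -0.7, -0.0]
grip_width: 0.0359
gripper_force: 0.0
```

```bash
cat > look.py <<'E'
from fit import *
import sys
p=eval(open("press.txt").read())
F={n:r.grab_frame(n) for n in("side","top","wrist")}
obs=[];g=W(p,(float(sys.argv[1]),float(sys.argv[2]),.022))
T=[]
for n,f in F.items():
    for t in("press_seat","lane_mouth","press_hinge"):
        q=near(f,t,proj(f,W(p,PT[t])),20)
        if q is not None: obs.append((f,t,np.array(q)))
    l=r.landmark_of(f,"tin_mid"); l=[x for x in l if np.linalg.norm(np.array(x["point"])-proj(f,g))<25]
    l.sort(key=lambda x:np.linalg.norm(np.array(x["point"])-proj(f,g)))
    if l: T.append((f,l[0]["point"])); z=onz(f,l[0]["point"],.022); print("tin",n,z,R.from_euler("z",-p[2]).apply(z-np.r_[p[:2],0]),len(l))
pp=fit(obs,p);print("press",pp)
if len(T)>1:
    x=tri(T); print("tin tri",x,R.from_euler("z",-p[2]).apply(x[0]-np.r_[p[:2],0]))
print(r.get_obs()["grip_width"])
if len(sys.argv)>3:
    k=np.hstack([cv2.resize(F[n]["pixels"][a:b,c:d],(400,400),interpolation=2) for n,a,b,c,d in(("top",110,230,260,380),("wrist",0,400,120,520))]);save({"pixels":k},sys.argv[3])
E
python3 look.py -.118 .008 l1.png; python3 go.py -.215 .005 .2
```

```text
tin side [ 0.55   -0.0276  0.022 ] [-0.1286  0.0109  0.022 ] 1
tin top [ 0.5693 -0.0384  0.022 ] [-0.1104 -0.0015  0.022 ] 1
tin wrist [ 0.5641 -0.0404  0.022 ] [-0.1157 -0.003   0.022 ] 1
press_seat 16 [-0.5457 -2.9521]
lane_mouth 16 [-4.5924 -1.254 ]
press_hinge 16 [0.5835 2.6222]
press_seat 17 [2.1906 3.0833]
lane_mouth 17 [-1.6779  2.4424]
press_hinge 17 [ 0.6407 -0.0108]
lane_mouth 18 [-0.2877 -0.3983]
press [ 0.6773 -0.0332  0.0558]
tin tri (array([ 0.5629, -0.0404,  0.0062]), [np.float64(0.010342519228772322), np.float64(0.007868485576710946), np.float64(0.002549964444533172)]) [-0.1169 -0.0029  0.0062]
0.0359008268071618
8.7 [0.7043 0.0277 0.138 ] press [-0.2146  0.0041  0.2003]
shift [-0.0017 -0.0036  0.001 ] turn [ 0.0022  0.0013 -0.0027] target [ 0.4645 -0.0411  0.2   ]
```

View pics/l1.png

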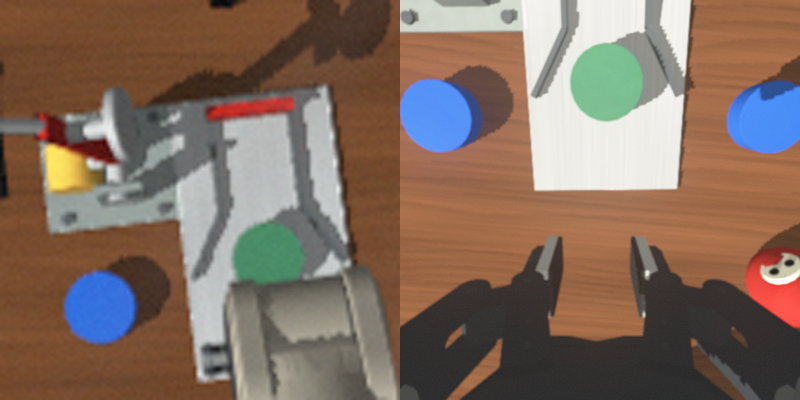

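```bash
python3 - <<'E'
from fit import *
p=eval(open("press.txt").read());f=r.grab_frame("wrist")
for n,q,z in(("BL",(255,190),.006),("BR",(398,188),.006),("TL",(243,5),.006),("TR",(411,5),.006),("lid",(327,82),.038),("fl",(256,88),.016),("fr",(402,88),.016)):
    x=onz(f,q,z);print(n,x,R.from_euler("z",-p[2]).apply(x-np.r_[p[:2],0]))
E
```

```text
BL [0.4399 0.0276 0.006 ] [-0.2334  0.0756  0.006 ]
BR [ 0.4567 -0.1419  0.006 ] [-0.2317 -0.0947  0.006 ]
TL [0.6314 0.0444 0.006 ] [-0.0412  0.0755  0.006 ]
TR [ 0.6459 -0.1236  0.006 ] [-0.0416 -0.0931  0.006 ]
lid [ 0.564  -0.0454  0.038 ] [-0.1162 -0.0081  0.038 ]
fl [0.5538 0.0274 0.016 ] [-0.1201  0.0654  0.016 ]
fr [ 0.5668 -0.1251  0.016 ] [-0.1205 -0.0876  0.016 ]
```

The arm stays raised. In the wrist view the plate's centre line is at about column 326, full frame, and the tin sits on it. That puts the press 9 mm further to -y than my fit, so I correct it.

```bash
echo "(.678,-.0363,.088)">press.txt; python3 go.py -.205 .001 .015
```

```text
8.75 [-0.0771 -0.2779 -0.1762] press [-0.2127  0.0131  0.2003]
shift [0.0322 0.0458 0.7412] turn [ 0.0022  0.0012 -0.0027] target [ 0.4737 -0.0533  0.015 ]
```

Request:
apply_moves(
  rows=[
    [0.03, 0.046, 0.25, 0, 0, 0],
    [0.03, 0.046, 0.45, 0, 0, 0],
    [0.03, 0.046, 0.6, 0, 0, 0],
    [0.03, 0.046, 0.7, 0, 0, 0],
    [0.03, 0.046, 0.74, 0, 0, 0],
  ],
)

```text
clock: 9.38
tcp_pos: [0.4724, -0.0532, 0.0141]
orientation: [3.135, 0.132, -0.006]
contact_force: [0.1, -0.5, 0.9]
grip_width: 0.0354
gripper_force: 0.0
```

```bash
python3 go.py -.12 .001 .015;  python3 - <<'E'
from h import *
f=r.grab_frame("wrist");save(f,"w2.png")
E
```

```text
9.375 [ 0.1063 -0.4737  0.9477] press [-0.2063  0.0012  0.0141]
shift [ 0.3453 -0.0004 -0.0052] turn [ 0.002   0.0026 -0.0024] target [ 0.5584 -0.0459  0.015 ]
```

View pics/w2.png

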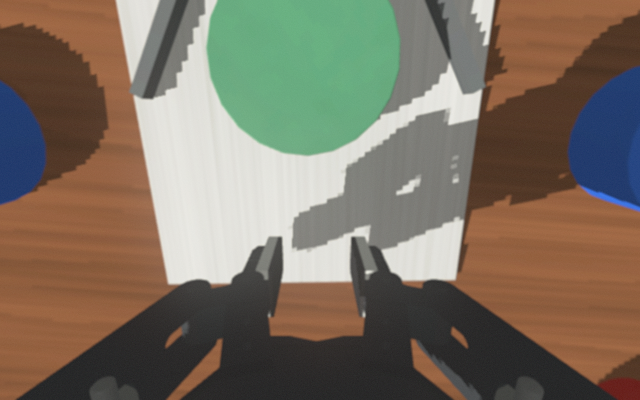

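Request:
apply_moves(
  rows=[
    [0.06, -0.006, 0, 0, 0, 0],
    [0.12, -0.006, 0, 0, 0, 0],
    [0.18, -0.006, 0, 0, 0, 0],
    [0.22, -0.006, 0, 0, 0, 0],
    [0.26, -0.006, 0, 0, 0, 0],
  ],
)

```text
clock: 10.05
tcp_pos: [0.5381, -0.0464, 0.0152]
orientation: [3.135, 0.132, -0.004]
contact_force: [-1.7, -0.2, 1.5]
grip_width: 0.0357
gripper_force: 1.0
```

Request:
apply_moves(
  rows=[
    [0.04, 0, 0, 0, 0, 0],
    [0.08, 0, 0, 0, 0, 0],
    [0.12, 0, 0, 0, 0, 0],
    [0.16, 0, 0, 0, 0, 0],
    [0.18, 0, 0, 0, 0, 0],
  ],
)

```text
clock: 10.68
tcp_pos: [0.5829, -0.0418, 0.0149]
orientation: [3.136, 0.133, -0.003]
contact_force: [-3.1, 1.1, 1.1]
grip_width: 0.0362
gripper_force: 2.2
```

```bash
python3 go.py -.042 .001 .015;  python3 look.py -.06 0 l2.png
```

```text
10.675 [-3.0588  1.0514  1.0965] press [-0.0952  0.0028  0.0149]
shift [ 0.213   0.0066 -0.0008] turn [ 0.0018  0.0015 -0.0022] target [ 0.6361 -0.039   0.015 ]
tin side [ 0.6248 -0.0378  0.022 ] [-0.0531  0.0032  0.022 ] 1
tin wrist [ 0.6263 -0.038   0.022 ] [-0.0516  0.0028  0.022 ] 1
press_seat 21 [-1.3046 -3.2349]
lane_mouth 21 [-3.2801  0.2492]
press_hinge 21 [0.1376 1.4178]
press_seat 22 [0.3785 3.701 ]
lane_mouth 22 [-2.1397  3.3793]
press_hinge 22 [0.6503 0.527 ]
press_seat 23 [ 0.153  -0.1709]
press [ 0.6759 -0.031   0.0415]
tin tri (array([ 0.6255, -0.0383,  0.0209]), [np.float64(0.0006178744465957706), np.float64(0.0006178744465955542)]) [-0.0524  0.0026  0.0209]
0.036052340833295435
```

View pics/l2.png

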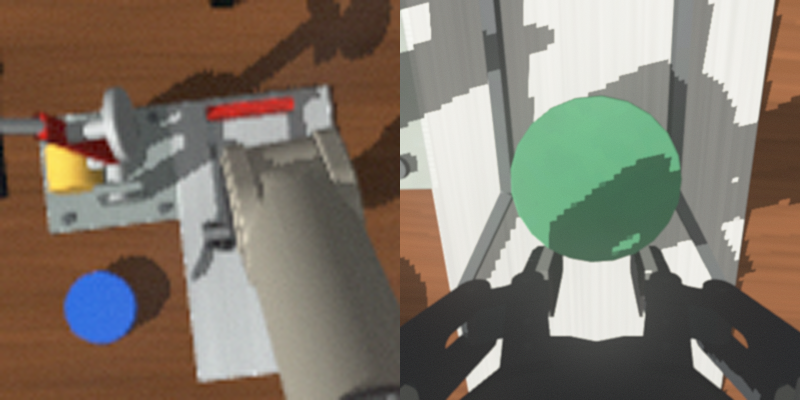

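Request:
apply_moves(
  rows=[
    [0.03, -0.002, 0, 0, 0, 0],
    [0.06, -0.004, 0, 0, 0, 0],
    [0.09, -0.004, 0, 0, 0, 0],
    [0.12, -0.004, 0, 0, 0, 0],
    [0.15, -0.004, 0, 0, 0, 0],
  ],
)

```text
clock: 12.05
tcp_pos: [0.6201, -0.0382, 0.015]
orientation: [3.135, 0.132, -0.004]
contact_force: [-4.3, 2.5, 2.5]
grip_width: 0.0361
gripper_force: 3.0
```

Request:
apply_moves(
  rows=[
    [0.015, 0, 0, 0, 0, 0],
    [0.03, 0, 0, 0, 0, 0],
    [0.04, 0, 0, 0, 0, 0],
  ],
)

```text
clock: 12.42
tcp_pos: [0.6296, -0.0372, 0.0149]
orientation: [3.136, 0.132, -0.004]
contact_force: [-5.5, 3.6, 2.1]
grip_width: 0.036
gripper_force: 3.3
```

```bash
python3 go.py -.042 .001 .015;  python3 look.py -.01 0 l3.png
```

```text
12.425 [-5.4642  3.6451  2.0854] press [-0.0483  0.0033  0.0149]
shift [ 0.0254  0.0092 -0.0003] turn [ 0.002   0.0018 -0.0024] target [ 0.6361 -0.039   0.015 ]
tin side [ 0.6568 -0.0193  0.022 ] [-0.0196  0.0188  0.022 ] 1
tin top [ 0.6777 -0.0284  0.022 ] [0.0004 0.0079 0.022 ] 2
tin wrist [ 0.6724 -0.0337  0.022 ] [-0.0053  0.0031  0.022 ] 1
press_seat 24 [-0.141  -0.4069]
lane_mouth 24 [0.4916 0.5195]
press_hinge 24 [ 3.754  -1.4838]
press_seat 25 [1.1549 3.4968]
lane_mouth 25 [2.6893 4.1155]
press_hinge 25 [ 0.2081 -1.5389]
press_seat 26 [ -0.253  -13.4848]
lane_mouth 26 [-0.3717  2.6082]
press [ 0.6755 -0.0334  0.0848]
tin tri (array([ 0.6699, -0.0317,  0.008 ]), [np.float64(0.009595772932870394), np.float64(0.010470129067323348), np.float64(0.0023120823105983357)]) [-0.0077  0.0053  0.008 ]
0.03577874617556984
```

View pics/l3.png

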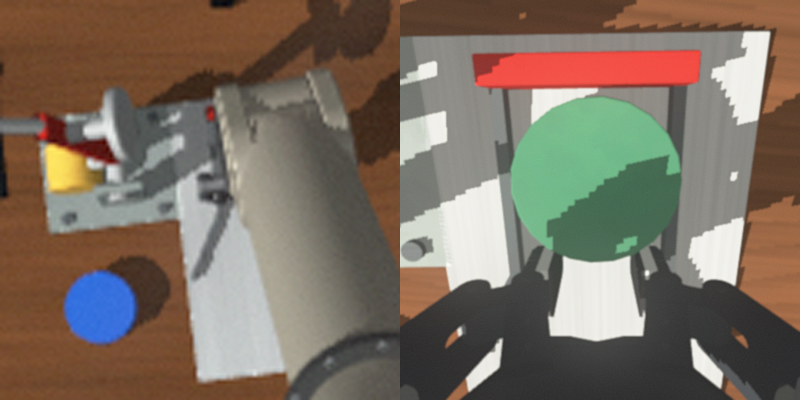

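Request:
apply_moves(
  rows=[
    [0.006, -0.005, 0, 0, 0, 0],
    [0.012, -0.007, 0, 0, 0, 0],
    [0.018, -0.007, 0, 0, 0, 0],
    [0.024, -0.007, 0, 0, 0, 0],
  ],
)

```text
clock: 13.68
tcp_pos: [0.6348, -0.0365, 0.0149]
orientation: [3.134, 0.13, -0.006]
contact_force: [-6.5, -1.2, 5.6]
grip_width: 0.0359
gripper_force: 3.6
```

```bash
python3 go.py -.042 .001 .015
```

```text
13.675 [-6.5003 -1.1676  5.5736] press [-0.0431  0.0036  0.0149]
shift [ 0.0043  0.0106 -0.0004] turn [ 0.0029  0.0026 -0.0031] target [ 0.6361 -0.039   0.015 ]
```

Push in small steps until the stop's reaction shows.

Request:
apply_moves(
  rows=[
    [0.006, 0, 0, 0, 0, 0],
    [0.012, 0, 0, 0, 0, 0],
    [0.012, 0, 0, 0, 0, 0],
  ],
)

```text
clock: 14.05
tcp_pos: [0.6349, -0.0364, 0.0146]
orientation: [3.134, 0.13, -0.015]
contact_force: [-12.3, -1.2, 10.0]
grip_width: 0.0362
gripper_force: 7.1
```

Request:
apply_moves(
  rows=[
    [0.006, 0, 0, 0, 0, 0],
    [0.01, 0, 0, 0, 0, 0],
    [0.01, 0, 0, 0, 0, 0],
  ],
)

```text
clock: 14.42
tcp_pos: [0.6351, -0.0364, 0.0145]
orientation: [3.134, 0.13, -0.022]
contact_force: [-19.3, -0.7, 16.1]
grip_width: 0.036
gripper_force: 10.8
```

```bash
python3 go.py -.042 .001 .015; python3 look.py 0 0 l4.png
```

```text
14.425 [-19.2715  -0.731   16.0514] press [-0.0428  0.0036  0.0145]
shift [ 0.0032  0.0105 -0.0021] turn [ 0.003   0.0091 -0.0033] target [ 0.6361 -0.039   0.015 ]
tin side [ 0.6768 -0.0295  0.022 ] [-0.0006  0.0069  0.022 ] 2
tin wrist [ 0.6784 -0.0328  0.022 ] [0.0007 0.0034 0.022 ] 1
press_seat 27 [-1.0969 -1.9416]
lane_mouth 27 [-2.1323 -0.2165]
press_hinge 27 [3.1839 1.4408]
press_seat 28 [0.4729 6.064 ]
lane_mouth 28 [1.9026 0.7162]
press_hinge 28 [ 0.6567 -1.7876]
lane_mouth 29 [-0.4414 -0.154 ]
press [ 0.677  -0.0342  0.0614]
tin tri (array([ 0.6776, -0.0328,  0.0181]), [np.float64(0.00013634681069701562), np.float64(0.00013634681069703557)]) [-0.0001  0.0035  0.0181]
0.03602093801429995
```

View pics/l4.png

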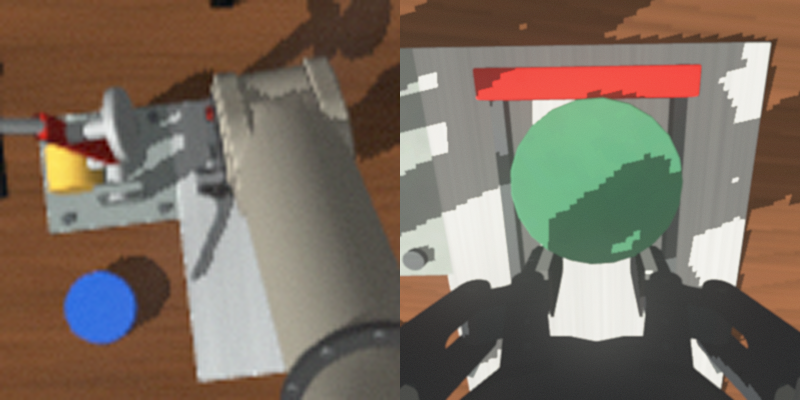

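The tin is home: the lid edge meets the red stop at row 98, and the force rises with no further motion. Now I back off straight, then lift.

Request:
apply_moves(
  rows=[
    [-0.03, 0, 0, 0, 0, 0],
    [-0.1, 0, 0, 0, 0, 0],
    [-0.25, 0, 0, 0, 0, 0],
    [-0.35, 0, -0.2, 0, 0, 0],
    [-0.4, 0, -0.4, 0, 0, 0],
  ],
)

```text
clock: 15.8
tcp_pos: [0.5408, -0.0434, 0.1161]
orientation: [3.135, 0.131, -0.003]
contact_force: [1.4, 0.5, 0.4]
grip_width: 0.0357
gripper_force: 0.0
```

Request:
apply_moves(
  rows=[
    [-0.2, 0, -0.25, 0, 0, 0],
    [-0.25, 0, -0.3, 0, 0, 0],
    [-0.25, 0, -0.3, 0, 0, 0],
    [-0.25, 0, -0.3, 0, 0, 0],
  ],
)

```text
clock: 16.3
tcp_pos: [0.4804, -0.048, 0.1901]
orientation: [3.135, 0.132, -0.0]
contact_force: [-0.5, -0.4, -0.5]
grip_width: 0.036
gripper_force: 0.0
```

```bash
python3 go.py -.042 .001 .015; python3 look.py 0 .003 l5.png
```

```text
16.3 [-0.4693 -0.4187 -0.5177] press [-0.1978  0.0057  0.1901]
shift [0.6236 0.0139 0.7003] turn [ 0.0023  0.0003 -0.0026] target [ 0.6361 -0.039   0.015 ]
tin side [ 0.6616 -0.0225  0.022 ] [-0.0151  0.0152  0.022 ] 1
tin top [ 0.6808 -0.012   0.022 ] [0.0049 0.024  0.022 ] 1
press_seat 30 [-3.2551 -2.2393]
lane_mouth 30 [-1.7644 -0.7782]
press_hinge 30 [2.0804 0.7241]
press_seat 31 [1.4476 5.8512]
lane_mouth 31 [2.8393 0.0281]
press_hinge 31 [ 0.3564 -0.8206]
lane_mouth 32 [-1.3864  0.0335]
press [ 0.6764 -0.0309  0.1057]
tin tri (array([ 0.6685, -0.0122,  0.0353]), [np.float64(0.009800340034595074), np.float64(0.009800340034595185)]) [-0.0074  0.0248  0.0353]
0.03588408819118716
```

View pics/l5.png

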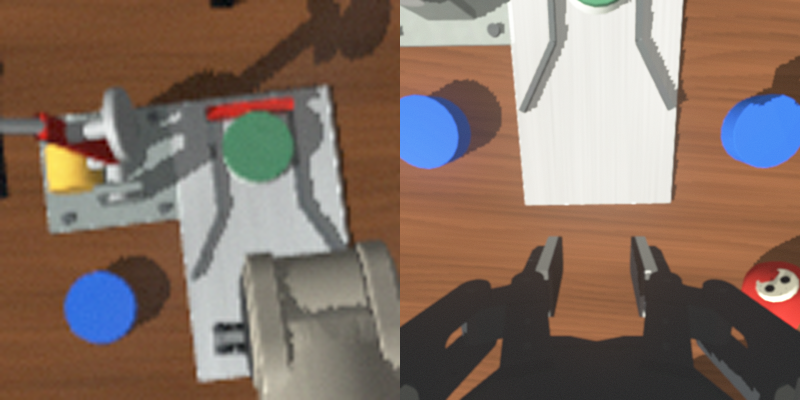

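The tin sits against the stop, the arm is raised and the bystanders haven't moved.

```bash
python3 -c "
from bench import r
print(r.hand_in())"
```

```text
the job is handed in; nothing more can be done
None
```

I pushed the press arm past its balance point, where it stayed raised, then pushed the green-lidded tin home against the red stop and handed the job in at about 16 s; I haven't been told the verdict.

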